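# Find the clamp-release notch on the ring soldering fixture

## Task

Starting by touching the front edge strip of the aluminium ring fixture next to its blue collar, feel along the strip with a fingertip until it drops into the hidden notch, then gently press the key inside the notch all the way down to open the clamp. The program finishes while holding the key fully down. Pick nothing up, and leave the rings in the fixture and everything else on the bench where they are.

Things in the scene. Friction and masses are not known exactly. Their poses are not given: they have to be found in the camera images.
- fixture: Aluminium ring fixture fixed to the bench: rail 520 mm long (its y, to the robot's left), 25 mm high. Origin on the bench under mid-length; x across the rail, away from the robot. Edge strip along its front; behind it dark clamp jaw (x 3 to 13 mm, top 38 mm), four rings (x about 41, tops 45 mm), rear wall (x 69 to 79, top 37 mm).
- edge_mid (a point): Middle of the edge strip's level top, 40 mm above the bench; axes as the fixture's. The strip is 35 mm wide (x), bare for y = -140 to +140 mm, then enters aluminium sleeves (tops 1.5 mm higher). Its one notch is 44 mm long (y), open above, front and back; its centre lies anywhere from y = -85 to +45 mm, unlike each time: feel for it, or see its shallow step.
- edge_start (a point): Point on the strip's top beside the blue collar, 115 mm from edge_mid along +y (robot's left): touch down here first, at most 30 mm to either side along the strip. The strip is solid here. The collar, 30 mm long, begins 27 mm farther along y and stands 3.5 mm higher than the strip.
- release_key (a joint): Spring key in the notch, a bare 42 x 33 mm block, top 6 mm below the strip's top. Value: m pressed down, 0 = up, 0.008 = fully down on its stop (top 14 mm below the strip's). Starts to move at about 3 N, takes 8 N fully down, springs back when let go. Going down it draws the clamp jaw 7 mm off the rings. Key and strip stand 60 N of push.
- ring0: Steel ring, 49 mm outside, 36 mm inside, 20 mm high, lying loose in the fixture between jaw and rear wall (number 1 of 4 from the robot's right). Origin: centre of its underside. Bystander.
- ring1: Steel ring, 49 mm outside, 36 mm inside, 20 mm high, lying loose in the fixture between jaw and rear wall (number 2 of 4 from the robot's right). Origin: centre of its underside. Bystander.
- ring2: Steel ring, 49 mm outside, 36 mm inside, 20 mm high, lying loose in the fixture between jaw and rear wall (number 3 of 4 from the robot's right). Origin: centre of its underside. Bystander.
- ring3: Steel ring, 49 mm outside, 36 mm inside, 20 mm high, lying loose in the fixture between jaw and rear wall (number 4 of 4 from the robot's right). Origin: centre of its underside. Bystander.
- disc: Loose copper disc, 36 mm across, 4 mm thick, lying on the rail's right end behind the sleeve. Origin: centre of its underside. Bystander.
- jar: Amber flux jar with black cap, 52 mm across, 60 mm high, standing on the bench. Origin: centre of its underside. Bystander.
- spool: Grey solder spool, 56 mm across, 45 mm high, standing on the bench. Origin: centre of its underside. Bystander.
- driver: Screwdriver, yellow handle, 200 mm long, 26 mm thick, lying on the bench near the robot. Origin: on the bench under its mid-length; blade towards +x. Bystander.

How it is judged:
By the outcome, as a careful person would: the job done as asked, in the order asked, and still so for the second after the job is handed in, while the arm keeps its last pose, push and grip.
It also fails if it takes over 51 s, if anything falls off the work surface, if the arm or the gripper's body presses on something with over 40 N, if the wrist force passes 120 N, or if a joint passes its speed limit or range.

## Robot

A 6-joint arm with a two-finger parallel gripper is mounted at the origin on the work surface. World frame = base frame: x ahead of the robot, y to its left, z up, the work surface at z = 0. Lengths are in m, angles in rad, forces in N, time in s.
With the tool pointing down it reaches from about 0.375 to 0.9 m from the base axis. Payload 3.1 kg.
Tool frame: the origin (TCP) lies on the centre line of the jaws, within the pads' length; the fingertips stand robot.tcp_to_tips ahead of it and the grasp point (between the pads) lies 3 mm ahead of it (robot.tcp_to_tips is the distance from the TCP to the fingertips, in m); z points along the fingers, y is the line along which they close (so a half turn about z gives the same grasp; the last joint's range is limited). The gripper opens to 87 mm and grips with 3 to 60 N. Pads are 19 mm wide; open, the fingers measure 117 mm over their backs; the gripper's body (75 mm by 190 mm) begins 51 mm behind the grasp point.
Start: joints at [0.924, 0.527, 1.433, -0, 1.181, -0.178], TCP at [0.282, 0.558, 0.22] pointing down, gripper open.
Joint ranges: [-3.08, 3.08], [-0.75, 2.2], [0.22, 2.44], [-1.43, 4.57], [0, 2.65], [-2.85, 2.85]. Speed limits (rad/s): [2.79, 2.79, 3.14, 3.14, 3.14, 3.14].

## Interface

Orientations are given as a unit quaternion [x, y, z, w].
In Python, from rig import robot gives the robot as it stands. The module is installed in compiled form; this text tells all that it offers.
- The arm moves only by the shell command python3 -m jog 'ROWS' [FORCE]. ROWS is JSON, one flat list of numbers, 5 for each row, row after row: the finger opening in m, from 0 to 0.087, then the shift along the tool's x, y, z in m, then the turn about the tool's z in units of 10 degrees (1.0 is 10 degrees). In form: [claw, x, y, z, roll, claw, x, y, z, roll, ...]. A call has 1 to 20 rows; each row shifts and turns the commanded pose from where the row before left it, along the tool's axes as they then stand; what a row does not reach is not made up. A row lasts 1/8 s, in which the tool goes at most 62.5 mm and 10.7 degrees, less where a joint would pass 70% of its speed; a pose out of reach is approached as far as the arm can. A call with a gripper value outside its range is refused whole. The fingers move at their own pace and stop on an object; FORCE is the grip in N (left out, the last holds). Time passes only in rows, so rows that do not move let the fingers close. It gives the time, the measured TCP pose, the force, the opening and the grip force at its end, in the units of the state.
- robot.get_obs(): the state, without advancing time (a new reading comes with each control period).
- robot.camera(name): name is "scene" or "top"; returns the picture (420x560x3 uint8, blue, green, red); there is no depth.
- robot.camera_model(name): a dict with "fx", "fy", "cx", "cy" (pixels), "distortion" ([k1, k2, p1, p2, k3] as OpenCV has them; the pictures are not rectified), "R" (3x3) and "t" (3): a world point X has camera coordinates R X + t. Camera axes: x right, y down, z forward; pixel columns grow to the right and rows downward; lengths in m; the calibration is good to about 2 mm. A picture is of the moment at which its call begins. camera_model takes no time and is no camera call.
- robot.hand_in(): hands the job in; it is judged then, once.
Trained networks look in the newest picture that a camera, given by its name, has taken for a name from the list of things; names that differ only in an ending like _2 or _b are one class to them, and where a whole thing is asked for, a point or a joint stands for the part that bears it (a point fixed in the world has none). Each returns a list of dicts, best first, with "conf" (0 to 1); they miss things now and then, are a little off and sometimes report something else, mostly with a low value. They report only what shows in the picture. A call takes as long as a camera call.
- robot.look_for(camera, label): "extent" ([centre column, centre row, width, height] in pixels, round what is visible of it).
- robot.outline_of(camera, label): "region" (420x560 bool, what is visible of it) and "extent" ([centre column, centre row, width, height] in pixels, round what is visible of it).
The state is a dict: "time": time; "q": joint angles; "joint_velocities": joint speeds; "joint_torque": joint torques, N m; "position": TCP position; "tool_rot": TCP orientation; "ft_force": force on the tool from outside, world axes, zero at the start; "moment": the same for the moment, N m; "grip_width": finger opening in m; "grip_force": force on a finger pad.
Only numpy, scipy, OpenCV 4.12 (cv2) and the standard library are available. Lean on these libraries where they do the work, as an engineer would, in place of code of your own. Each camera call takes 0.05 s, during which the arm holds its last target. There are 200 camera calls.

## Working session

There is one attempt and no reset: what is moved stays moved. The work goes in short steps, Python scripts to look and compute and a shell command to move; the robot and the scene stay as the last step left them, time stands still between calls to the robot, and variables do not carry over. Pictures are saved under pics/ and viewed, at most 10 in all, crops included, and the job is handed in when it is done.

```bash
mkdir -p pics
python3 - <<'E'
from rig import robot
import cv2
for c in("scene","top"):
    cv2.imwrite(f"pics/{c}0.png",robot.camera(c))
    m=robot.camera_model(c);print(c,m)
o=robot.get_obs();print(o["time"],o["position"],o["tool_rot"],o["ft_force"],o["grip_width"],robot.tcp_to_tips)
E
```

```text
scene {'fx': 413.59893864413783, 'fy': 413.59893864413783, 'cx': 279.01466378622916, 'cy': 214.06175255820355, 'distortion': array([-0.02956382,  0.        ,  0.        ,  0.        ,  0.        ]), 'R': array([[-0.41111452,  0.91149637,  0.01261809],
       [ 0.48423433,  0.23009112, -0.84414169],
       [-0.7723354 , -0.34092879, -0.53597164]]), 't': array([ 0.28355204, -0.18328453,  1.31884041])}
top {'fx': 541.3735399081766, 'fy': 541.3735399081766, 'cx': 286.73883487057526, 'cy': 211.10986267388665, 'distortion': array([-0.02388941,  0.        ,  0.        ,  0.        ,  0.        ]), 'R': array([[-0.02277462, -0.99967392, -0.01154872],
       [-0.9927401 ,  0.02397829, -0.11786486],
       [ 0.11810335,  0.00878055, -0.99296249]]), 't': array([-0.03889837,  0.52844217,  1.27096887])}
0.1 [0.28138397 0.55733984 0.21918312] [ 2.31759478e-01  9.72772639e-01 -8.90532073e-04 -3.79502059e-04] [-0.63382827 -0.76970902 -0.08239023] 0.0867622759266921 0.022
```

View pics/scene0.png

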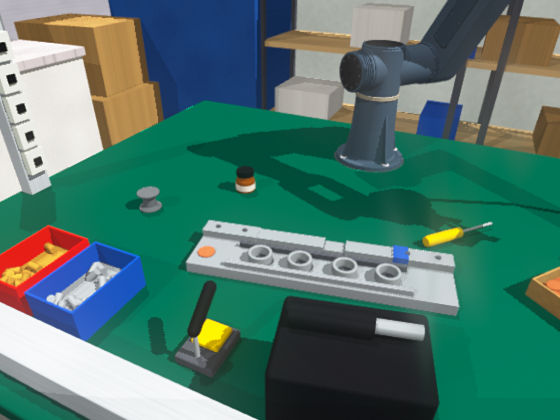

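View pics/top0.png

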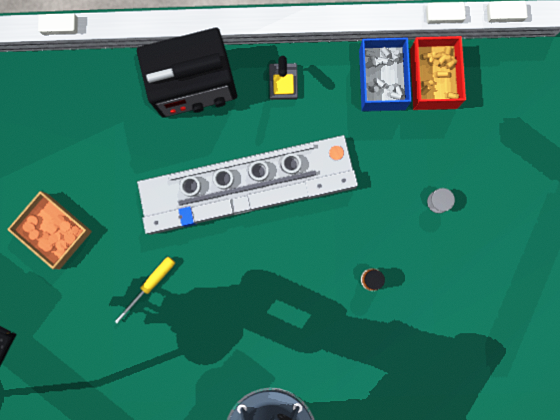

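The scene view shows the fixture at mid-table, with its blue collar at (400,254). In the top view the collar is at (186,215) and a step that looks like the notch is at about (240,205). I'll enlarge the top view for corner positions.

Run:
```python
from rig import robot
import cv2
im=robot.camera("top")
cv2.imwrite("pics/crop.png",cv2.resize(im[130:240,130:365],None,fx=3.4,fy=3.4,interpolation=cv2.INTER_CUBIC))
for l in("fixture","release_key","edge_start","driver","jar"):
    for d in robot.look_for("top",l)[:2]: print(l,d)
r=robot.outline_of("top","fixture")
if r:
    c=max(cv2.findContours(r[0]["region"].astype('uint8'),0,2)[0],key=cv2.contourArea)
    print(cv2.approxPolyDP(c,4,True).reshape(-1,2).tolist(), cv2.minAreaRect(c))
```

```text
fixture {'extent': [247.0, 186.9, 218.3, 100.8], 'conf': 0.66}
release_key {'extent': [240.7, 203.0, 18.6, 13.6], 'conf': 0.54}
edge_start {'extent': [246.8, 184.8, 214.9, 97.9], 'conf': 0.89}
driver {'extent': [244.8, 186.7, 219.9, 96.7], 'conf': 0.71}
driver {'extent': [145.3, 289.4, 58.4, 63.0], 'conf': 0.56}
jar {'extent': [373.8, 280.7, 30.4, 23.6], 'conf': 0.57}
[[344, 140], [323, 140], [141, 181], [145, 230], [155, 233], [192, 225], [192, 206], [303, 182], [310, 198], [355, 188]] ((245.5815887451172, 184.96047973632812), (54.99538040161133, 216.8148956298828), 77.40666961669922)
```

View pics/crop.png

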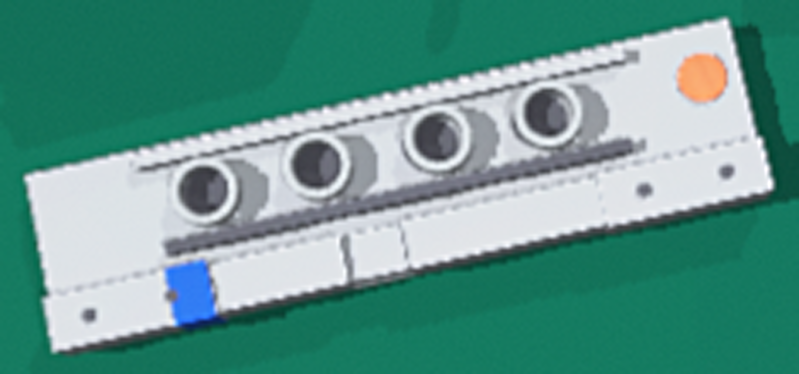

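The crop shows the blue collar at crop x 167–217 and the notch at crop x 347–405. The sleeve corners are at (55,352), (772,188), (43,297) and (757,140).

```bash
cat > h.py <<'E'
from rig import robot
import cv2,numpy as np
def px2w(cam,uv,z):
    m=robot.camera_model(cam);K=np.array([[m["fx"],0,m["cx"]],[0,m["fy"],m["cy"]],[0,0,1]])
    n=cv2.undistortPoints(np.array([[uv]],float),K,m["distortion"]).ravel()
    R=m["R"];C=-R.T@m["t"];d=R.T@np.array([*n,1]);return C+d*(z-C[2])/d[2]
def w2px(cam,P):
    m=robot.camera_model(cam);K=np.array([[m["fx"],0,m["cx"]],[0,m["fy"],m["cy"]],[0,0,1]])
    return cv2.projectPoints(np.atleast_2d(P).astype(float),cv2.Rodrigues(m["R"])[0],m["t"],K,m["distortion"])[0].reshape(-1,2)
E
python3 - <<'E'
from h import *
P={}
for n,c,z in [("FL",(55,352),.0415),("FR",(772,188),.0415),("BL",(43,297),.0415),("BR",(757,140),.0415),("railL",(25,175),.025),("railR",(728,18),.025),
 ("collR_b",(208,262),.0435),("collR_f",(220,318),.0435),("notL_b",(342,236),.04),("notL_f",(352,282),.04),("notR_b",(402,222),.04),("notR_f",(411,267),.04),("r0",(547,110),.045),("r3",(208,190),.045)]:
    P[n]=px2w("top",((c[0]+.5)/3.4+129.5,(c[1]+.5)/3.4+129.5),z);print(n,P[n].round(4))
print("len",np.linalg.norm(P["FL"]-P["FR"]),np.linalg.norm(P["BL"]-P["BR"]),"w",np.linalg.norm(P["FL"]-P["BL"]),np.linalg.norm(P["FR"]-P["BR"]),"rail",np.linalg.norm(P["railL"]-P["railR"]))
for a,b in(("FR","FL"),("BR","BL"),("railR","railL"),("r0","r3")):
    d=P[b]-P[a];print(a,np.degrees(np.arctan2(-d[0],d[1])))
mid=(P["FL"]+P["FR"]+P["BL"]+P["BR"])/4;d=P["FL"]+P["BL"]-P["FR"]-P["BR"];d[2]=0;ey=d/np.linalg.norm(d);ex=np.array([ey[1],-ey[0],0])
print("mid",mid,"ex",ex,"ey",ey)
for n in P: print(n,((P[n]-mid)@ex).round(4),((P[n]-mid)@ey).round(4))
print("start",mid+.115*ey, "tool yaw")
from scipy.spatial.transform import Rotation as Ro
print(Ro.from_quat(robot.get_obs()["tool_rot"]).as_matrix().round(3))
E
```

```text
FL [0.4813 0.2859 0.0415]
FR [ 0.5852 -0.2205  0.0415]
BL [0.5203 0.2947 0.0415]
BR [ 0.6199 -0.2112  0.0415]
railL [0.6108 0.3131 0.025 ]
railR [ 0.7131 -0.1955  0.025 ]
collR_b [0.542  0.1776 0.0435]
collR_f [0.5023 0.1693 0.0435]
notL_b [0.5587 0.0834 0.04  ]
notL_f [0.5259 0.0767 0.04  ]
notR_b [0.5676 0.0409 0.04  ]
notR_f [0.5355 0.0351 0.04  ]
r0 [ 0.6444 -0.0632  0.045 ]
r3 [0.5931 0.1773 0.045 ]
len 0.5168940259635134 0.5155572944705347 w 0.04000594689090069 0.035845171659256166 rail 0.5188187746271057
FR 11.603364563541415
BR 11.134776172789248
railR 11.371261050079458
r0 12.05212867933813
mid [0.55166212 0.03721397 0.0415    ] ex [0.98037669 0.19713333 0.        ] ey [-0.19713333  0.98037669  0.        ]
FL -0.02 0.2576
FR -0.0179 -0.2592
BL 0.02 0.2586
BR 0.0179 -0.257
railL 0.1123 0.2588
railR 0.1123 -0.26
collR_b 0.0182 0.1396
collR_f -0.0224 0.1392
notL_b 0.016 0.0439
notL_f -0.0175 0.0438
notR_b 0.0164 0.0005
notR_f -0.0163 0.0011
r0 0.0711 -0.1168
r3 0.0682 0.1291
start [0.52899179 0.14995729 0.0415    ] tool yaw
[[-0.893  0.451 -0.   ]
 [ 0.451  0.893 -0.   ]
 [ 0.    -0.    -1.   ]]
```

```bash
python3 -m jog '[0,0,0,0,-0.955,0,0,0,0,-0.955,0,0,0,0,-0.955,0,0,0,0,-0.955,0,-0.016,-0.045,0.01,0,0,-0.016,-0.045,0.01,0,0,-0.016,-0.045,0.01,0,0,-0.016,-0.045,0.01,0,0,-0.016,-0.045,0.01,0,0,-0.016,-0.045,0.01,0,0,-0.016,-0.045,0.01,0,0,-0.016,-0.045,0.01,0,0,-0.016,-0.045,0.01,0,0,-0.016,-0.045,0.01,0,0,0,0,0,0,0,0,0,0,0]' 20
cat > s.py <<'E'
from h import *
from scipy.spatial.transform import Rotation as Ro
o=robot.get_obs();M=Ro.from_quat(o["tool_rot"]).as_matrix()
mid=np.array([.5517,.0372,.04]);ey=np.array([-.1971,.9804,0]);ex=np.array([.9804,.1971,0])
p=o["position"]+M[:,2]*robot.tcp_to_tips
print(o["time"],"tip z",p[2].round(4),"fx",((p-mid)@ex).round(4),"fy",((p-mid)@ey).round(4),"F",o["ft_force"].round(1),"toolyaw",np.degrees(np.arctan2(-M[0,1],M[1,1])).round(2),"w",o["grip_width"].round(4))
E
python3 s.py
```

```text
time: 2.45
position: [0.5271, 0.1485, 0.12]
tool_rot: [-0.099, 0.995, 0.0, -0.0]
ft_force: [-1.0, 0.9, 0.3]
grip_width: 0.0007
grip_force: 0.0Traceback (most recent call last):
  File "s.py", line 6, in <module>
    print(o["time"],"tip z",p[2].round(4),"fx",((p-mid)@ex).round(4),"fy",((p-mid)@ey).round(4),"F",o["ft_force"].round(1),"toolyaw",np.degrees(np.arctan2(-M[0,1],M[1,1])).round(2),"w",o["grip_width"].round(4))
                                                                                                                                                                                         ^^^^^^^^^^^^^^^^^^^^^
AttributeError: 'float' object has no attribute 'round'
```

```bash
sed -i 's/o\["grip_width"\].round(4)/o["grip_width"]/' s.py; python3 -m jog '[0,0,0,0.012,0,0,0,0,0.012,0,0,0,0,0.012,0,0,0,0,0.01,0,0,0,0,0.0,0]'; python3 s.py
python3 - <<'E'
from h import *
im=robot.camera("scene")
cv2.imwrite("pics/c2.png",cv2.resize(im[190:320,300:480],None,fx=4,fy=4,interpolation=cv2.INTER_CUBIC))
E
```

```text
time: 3.08
position: [0.5267, 0.1484, 0.0729]
tool_rot: [-0.099, 0.995, 0.0, -0.001]
ft_force: [0.5, -0.1, 0.8]
grip_width: 0.0006
grip_force: 0.0
3.075 tip z 0.0509 fx -0.0026 fy 0.1139 F [ 0.5 -0.1  0.8] toolyaw 11.41 w 0.0006076831516817459
```

View pics/c2.png

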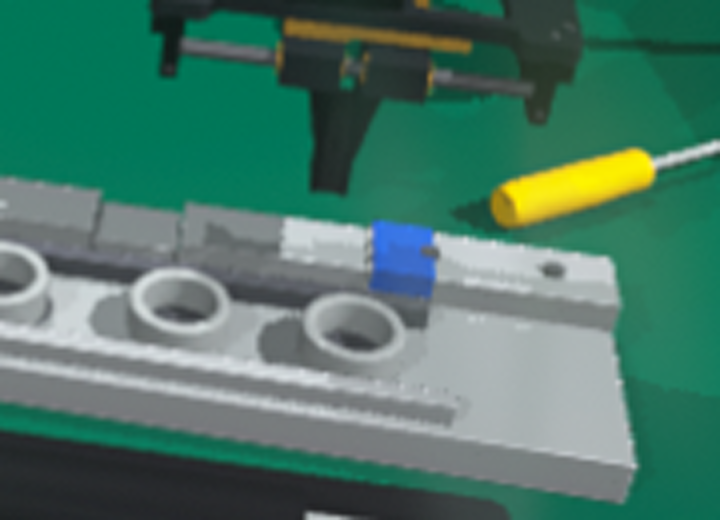

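The closed fingertip's lower edge is at crop (328,190), while the strip beside the collar spans rows 222–262. I'll check this by projecting the expected points.

```bash
cat >> s.py <<'E'
def q(P): return ((w2px("scene",P)-[300,190])*4).round(0).tolist()
E
python3 - <<'E'
from s import *
f=lambda x,y,z:[*(mid+x*ex+y*ey)[:2],z]
print("tip",q(p),"tip near/far",q(p+.0095*ex),q(p-.0095*ex),"tcp",q(o["position"]))
print("collar top corners",q([f(.0175,.142,.0435),f(-.0175,.142,.0435),f(.0175,.172,.0435),f(-.0175,.172,.0435)]))
print("notch",q([f(.0175,.044,.04),f(.0175,0,.04)]),"sleeve end",q([f(.0175,.26,.0415),f(-.0175,.26,.0415)]))
print(robot.look_for("scene","edge_mid")[:1])
E
```

```text
3.125 tip z 0.0515 fx -0.0021 fy 0.1138 F [ 0.7  0.5 -0.1] toolyaw 11.4 w 0.0003935485711210048
tip [[318.0, 220.0]] tip near/far [[317.0, 232.0]] [[318.0, 210.0]] tcp [[324.0, 185.0]]
collar top corners [[372.0, 265.0], [372.0, 223.0], [434.0, 274.0], [432.0, 232.0]]
notch [[173.0, 242.0], [87.0, 229.0]] sleeve end [[620.0, 304.0], [611.0, 260.0]]
[{'extent': [321.6, 268.8, 272.9, 94.8], 'conf': 0.74}]
```

Run:
```python
from s import *
a=robot.camera("scene")[200:265,340:430];b=robot.camera("top")[160:250,150:290]
a=cv2.resize(a,(390,282),interpolation=cv2.INTER_CUBIC);b=cv2.resize(b,(406,261),interpolation=cv2.INTER_CUBIC)
c=np.zeros((282,796,3),'uint8');c[:,:390]=a;c[:261,390:]=b
cv2.imwrite("pics/c3.png",c)
print("scene tip",(w2px("scene",p)-[340,200])*4.33,"top tip,tcp",(w2px("top",np.array([p,o["position"]]))-[150,160])*2.9+[390,0])
```

```text
3.175 tip z 0.0519 fx -0.0017 fy 0.1137 F [-0.4  0.5  0.6] toolyaw 11.4 w 0.00024026620394950086
scene tip [[170.50783042 195.03603222]] top tip,tcp [[542.18916335 150.77521574]
 [537.64530892 147.59015124]]
```

View pics/c3.png

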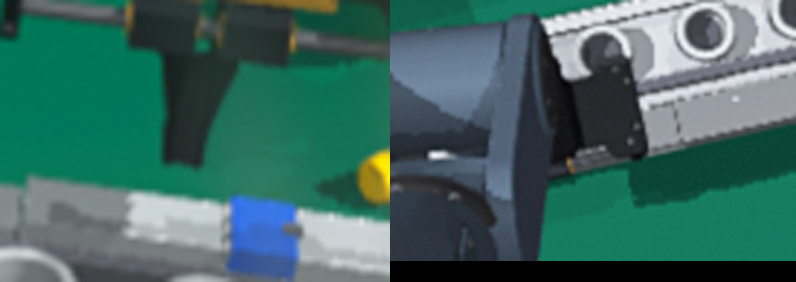

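The tip shows about 7 px higher than predicted in the scene view, at crop row 165 against 195. In the top view the gripper body hides it. The body's right end is at about (636,108), so I'll check that against the reported pose.

Run:
```python
from s import *
for z in (.115,.135,.16):
    e=[*(p-.095*ey)[:2],z]
    print(z,"top body right end, corners",[((w2px("top",np.array(e)+s*.0375*ex)-[150,160])*2.9+[390,0]).round(0).tolist() for s in(0,1,-1)])
# fully: candidates of the visible near tip corners in scene, at finger bottom px (183,165)/4.33
for z in(.045,.0515,.06,.07):
    w=px2w("scene",(340+183/4.33,200+165/4.33),z);print(z,((w-mid)@ex).round(4),((w-mid)@ey).round(4))
```

```text
3.275 tip z 0.0524 fx -0.0014 fy 0.1136 F [-0.3 -0.4 -0.1] toolyaw 11.39 w 0.00020917707011867563
0.115 top body right end, corners [[[648.0, 114.0]], [[638.0, 68.0]], [[658.0, 161.0]]]
0.135 top body right end, corners [[[645.0, 111.0]], [[635.0, 63.0]], [[656.0, 158.0]]]
0.16 top body right end, corners [[[642.0, 106.0]], [[632.0, 58.0]], [[652.0, 154.0]]]
0.045 -0.0377 0.1198
0.0515 -0.0283 0.119
0.06 -0.0158 0.118
0.07 -0.0012 0.1168
```

```bash
for i in 1; do python3 -m jog '[0,0,0,0.003,0,0,0,0,0.003,0,0,0,0,0.003,0,0,0,0,0.001,0,0,0,0,0.001,0]'; done; python3 s.py; python3 -m jog '[0,0,0,0.0007,0,0,0,0,0.0007,0,0,0,0,0.0,0]'; python3 s.py
```

```text
time: 3.9
position: [0.5275, 0.1483, 0.0629]
tool_rot: [-0.099, 0.995, -0.0, -0.0]
ft_force: [-0.6, 0.4, -0.4]
grip_width: 0.0003
grip_force: 0.0
3.9 tip z 0.0409 fx -0.0018 fy 0.1137 F [-0.6  0.4 -0.4] toolyaw 11.4 w 0.0003292628937197414
time: 4.28
position: [0.5276, 0.1483, 0.0616]
tool_rot: [-0.099, 0.995, -0.0, 0.0]
ft_force: [-0.0, 0.7, -0.7]
grip_width: 0.0006
grip_force: 0.0
4.275 tip z 0.0396 fx -0.0018 fy 0.1137 F [-0.   0.7 -0.7] toolyaw 11.4 w 0.0006106027262340438
```

```bash
for i in 1; do python3 -m jog '[0,0,0,0.0007,0,0,0,0,0,0]'; done; python3 s.py; python3 -m jog '[0,0,0,0.001,0,0,0,0,0,0]';python3 s.py; python3 -m jog '[0,0,0,0.001,0,0,0,0,0,0]';python3 s.py
```

```text
time: 4.53
position: [0.5275, 0.1483, 0.0609]
tool_rot: [-0.099, 0.995, -0.0, -0.0]
ft_force: [0.3, -0.1, 1.5]
grip_width: 0.0005
grip_force: 0.0
4.525 tip z 0.0389 fx -0.0018 fy 0.1137 F [ 0.3 -0.1  1.5] toolyaw 11.4 w 0.0004975116928546235
time: 4.78
position: [0.5275, 0.1483, 0.0599]
tool_rot: [-0.099, 0.995, -0.0, -0.0]
ft_force: [-0.3, 0.1, -0.6]
grip_width: 0.0005
grip_force: 0.0
4.775 tip z 0.0379 fx -0.0018 fy 0.1137 F [-0.3  0.1 -0.6] toolyaw 11.4 w 0.00047329785798328
time: 5.03
position: [0.5275, 0.1483, 0.0589]
tool_rot: [-0.099, 0.995, 0.0, -0.0]
ft_force: [-0.5, -0.0, -0.1]
grip_width: 0.0005
grip_force: 0.0
5.025 tip z 0.0369 fx -0.0018 fy 0.1137 F [-0.5 -0.  -0.1] toolyaw 11.4 w 0.0005087214106250969
```

No contact at a nominal tip height of 37 mm, which fits the picture, where the tip looked short. I'll look again.

Run:
```python
from s import *
a=robot.camera("scene")[200:275,340:440]
cv2.imwrite("pics/c4.png",cv2.resize(a,None,fx=7,fy=7,interpolation=cv2.INTER_CUBIC))
print((w2px("scene",np.array([p,p+.0095*ex,o["position"]]))-[340,200])*7)
```

```text
5.025 tip z 0.0369 fx -0.0018 fy 0.1137 F [-0.5 -0.  -0.1] toolyaw 11.4 w 0.0005087214106250969
[[268.2917491  356.69016865]
 [267.44310367 376.24213822]
 [279.1732235  295.67000951]]
```

View pics/c4.png

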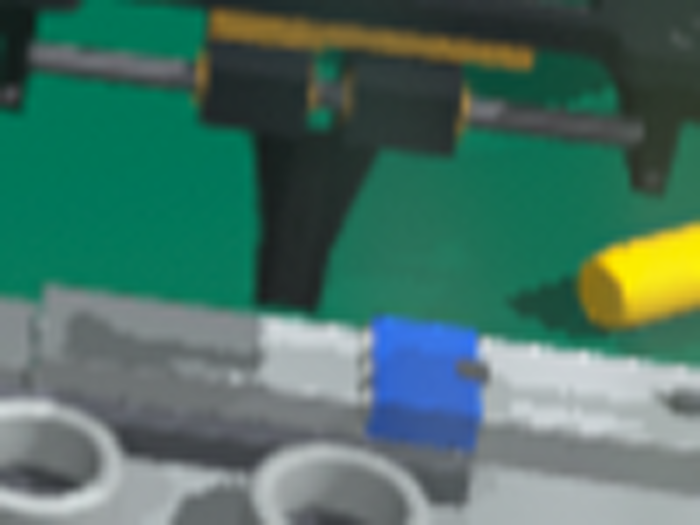

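```bash
cat >> s.py <<'E'
import sys
if len(sys.argv)>1 and o["ft_force"][2]>float(sys.argv[1]): sys.exit(1)
E
C="python3 s.py 3"
python3 -m jog '[0,0,0,0.001,0,0,0,0,0.001,0]' >/dev/null && $C && python3 -m jog '[0,0,0,0.001,0,0,0,0,0.001,0]' >/dev/null && $C && python3 -m jog '[0,0,0,0.001,0,0,0,0,0.001,0]' >/dev/null && $C && python3 -m jog '[0,0,0,0.001,0,0,0,0,0.001,0]' >/dev/null && $C && python3 -m jog '[0,0,0,0.001,0,0,0,0,0.001,0]' >/dev/null && $C
```

```text
5.325 tip z 0.0349 fx -0.0018 fy 0.1137 F [-0.9  0.5  0.2] toolyaw 11.4 w 0.0005348395667994968
5.575 tip z 0.0329 fx -0.0018 fy 0.1137 F [-0.2 -0.5  0.1] toolyaw 11.39 w 0.0005462772185699758
5.825 tip z 0.0309 fx -0.0018 fy 0.1137 F [-0.7  0.2  0.6] toolyaw 11.4 w 0.0004542296662087823
6.075 tip z 0.0289 fx -0.0017 fy 0.1137 F [-0.5  0.3  0.2] toolyaw 11.4 w 0.00040276249425641805
6.325 tip z 0.0269 fx -0.0018 fy 0.1137 F [-0.1 -0.4  0.2] toolyaw 11.4 w 0.0006723996216689304
```

Run:
```python
from s import *
a=robot.camera("scene")[200:275,340:440]
cv2.imwrite("pics/c5.png",cv2.resize(a,None,fx=7,fy=7,interpolation=cv2.INTER_CUBIC))
print((w2px("scene",np.array([p,p+.0095*ex,o["position"]]))-[340,200])*7)
```

```text
6.325 tip z 0.0269 fx -0.0018 fy 0.1137 F [-0.1 -0.4  0.2] toolyaw 11.4 w 0.0006723996216689304
[[263.46802528 383.88181883]
 [262.57726863 403.56078892]
 [274.22209574 323.63763628]]
```

View pics/c5.png

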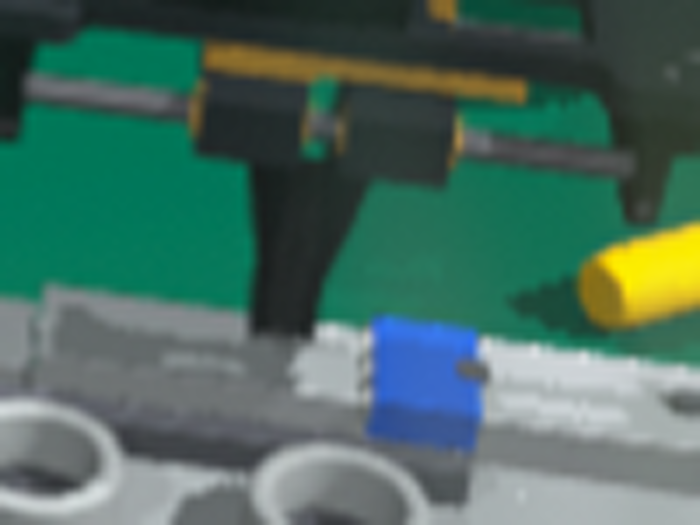

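The finger's lower edge is now at (285,335), in front of the strip's robot-side edge at row 318. So it is over the strip and still a few mm above it. I'll continue down.

```bash
C="python3 s.py 2.5"
python3 -m jog '[0,0,0,0.001,0,0,0,0,0.001,0]' >/dev/null && $C && python3 -m jog '[0,0,0,0.001,0,0,0,0,0,0]' >/dev/null && $C && python3 -m jog '[0,0,0,0.001,0,0,0,0,0,0]' >/dev/null && $C && python3 -m jog '[0,0,0,0.001,0,0,0,0,0,0]' >/dev/null && $C && python3 -m jog '[0,0,0,0.001,0,0,0,0,0,0]' >/dev/null && $C&& python3 -m jog '[0,0,0,0.001,0,0,0,0,0,0]' >/dev/null && $C
```

```text
6.625 tip z 0.0249 fx -0.0017 fy 0.1137 F [ 0.2  0.5 -0.2] toolyaw 11.4 w 0.0002638798313015851
6.875 tip z 0.0238 fx -0.0019 fy 0.1137 F [-0.1 -0.5  0.3] toolyaw 11.4 w 0.0005728420754379882
7.125 tip z 0.0229 fx -0.0018 fy 0.1137 F [ 0.3 -0.5  0. ] toolyaw 11.4 w 0.0006928180008974807
7.375 tip z 0.0219 fx -0.0018 fy 0.1137 F [ 0.1 -0.2  0.5] toolyaw 11.4 w 0.0004752081822664236
7.625 tip z 0.0209 fx -0.0018 fy 0.1137 F [ 0.1  0.2 -0. ] toolyaw 11.4 w 0.0004827841673520123
7.875 tip z 0.0199 fx -0.0018 fy 0.1137 F [-0.5 -0.6 -0. ] toolyaw 11.4 w 0.000621227673084652
```

```bash
C="python3 s.py 2.5"
python3 -m jog '[0,0,0,0.001,0,0,0,0,0,0]' >/dev/null && $C && python3 -m jog '[0,0,0,0.001,0,0,0,0,0,0]' >/dev/null && $C && python3 -m jog '[0,0,0,0.001,0,0,0,0,0,0]' >/dev/null && $C && python3 -m jog '[0,0,0,0.001,0,0,0,0,0,0]' >/dev/null && $C
python3 - <<'E'
from s import *
a=robot.camera("scene")[200:275,340:440]
cv2.imwrite("pics/c6.png",cv2.resize(a,None,fx=7,fy=7,interpolation=cv2.INTER_CUBIC))
E
```

```text
8.125 tip z 0.0189 fx -0.0018 fy 0.1137 F [-0.4  0.4 -0.2] toolyaw 11.39 w 0.0005414578448026045
8.375 tip z 0.0179 fx -0.0018 fy 0.1137 F [-0.1 -0.7 -0.3] toolyaw 11.4 w 4.13241751171162e-05
8.625 tip z 0.0169 fx -0.0018 fy 0.1137 F [-0.3  0.3 -0.1] toolyaw 11.4 w 0.0003572703179058844
8.875 tip z 0.016 fx -0.0017 fy 0.1137 F [-0.4 -0.2  0.4] toolyaw 11.4 w 0.0006228767466878907
8.875 tip z 0.016 fx -0.0017 fy 0.1137 F [-0.4 -0.2  0.4] toolyaw 11.4 w 0.0006228767466878907
```

View pics/c6.png

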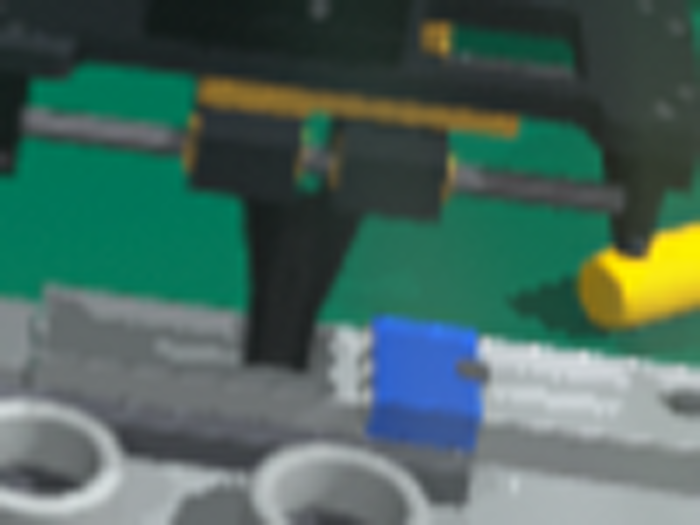

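Run:
```python
from s import *
for z in(.025,.03,.035,.04,.045):
    w=px2w("scene",(340+278/7,200+368/7),z);print(z,((w-mid)@ex).round(4),((w-mid)@ey).round(4))
f=lambda x,y,z:[*(mid+x*ex+y*ey)[:2],z]
print((w2px("scene",np.array([f(.0175,.11,.04),f(-.0175,.11,.04),f(.0175,.11,.025)]))-[340,200])*7)
print(o["joint_torque"].round(2),o["q"].round(3),o["position"])
```

```text
8.925 tip z 0.016 fx -0.0017 fy 0.1137 F [1.1 0.5 0.4] toolyaw 11.4 w 0.0007044467142918996
0.025 -0.0131 0.1179
0.03 -0.0063 0.1174
0.035 0.0005 0.1168
0.04 0.0073 0.1163
0.045 0.0141 0.1157
[[254.87184884 386.20137271]
 [258.37347037 314.8288919 ]
 [247.59117277 427.36821174]]
[-1.000e-02 -4.223e+01 -8.570e+00 -3.000e-02  8.000e-02 -0.000e+00] [ 0.07   0.703  1.761 -0.     0.677 -1.7  ] [0.52761872 0.14833293 0.03795124]
```

```bash
C="python3 s.py 2"
python3 -m jog '[0,0,0,0.0007,0,0,0,0,0,0]' >/dev/null && $C && python3 -m jog '[0,0,0,0.0007,0,0,0,0,0,0]' >/dev/null && $C && python3 -m jog '[0,0,0,0.0007,0,0,0,0,0,0]' >/dev/null && $C && python3 -m jog '[0,0,0,0.0007,0,0,0,0,0,0]' >/dev/null && $C && python3 -m jog '[0,0,0,0.0007,0,0,0,0,0,0]' >/dev/null && $C && python3 -m jog '[0,0,0,0.0007,0,0,0,0,0,0]' >/dev/null && $C
```

```text
9.175 tip z 0.0159 fx -0.0017 fy 0.1137 F [-1.1 -0.3  5.8] toolyaw 11.4 w 0.00034759840949316574
```

```bash
python3 -m jog '[0,0,-0.002,0,0,0,0,-0.004,0,0,0,0,-0.004,0,0,0,0,-0.004,0,0,0,0,-0.004,0,0]' >/dev/null; python3 s.py
```

```text
9.8 tip z 0.0159 fx -0.0011 fy 0.0963 F [0.1 4.2 5.3] toolyaw 11.36 w 0.000542523766700057
```

```bash
python3 -m jog '[0,0,-0.004,0,0,0,0,-0.004,0,0,0,0,-0.004,0,0,0,0,-0.004,0,0,0,0,-0.004,0,0]' >/dev/null; python3 s.py;  python3 -m jog '[0,0,-0.004,0,0,0,0,-0.004,0,0,0,0,-0.004,0,0,0,0,-0.004,0,0]' >/dev/null; python3 s.py; python3 -m jog '[0,0,-0.003,0,0,0,0,-0.003,0,0]' >/dev/null; python3 s.py
```

```text
10.425 tip z 0.0159 fx -0.0012 fy 0.0764 F [-0.6  3.9  5.3] toolyaw 11.36 w 0.0003920726540917643
10.925 tip z 0.0159 fx -0.0012 fy 0.0604 F [-1.   3.   4.9] toolyaw 11.36 w 0.0007891920542563071
11.175 tip z 0.0159 fx -0.0012 fy 0.0544 F [-1.1  3.   6.8] toolyaw 11.35 w 0.0003654043399149997
```

Steady contact. Now 3 mm steps, checking the force each time.

```bash
cat > n.py <<'E'
from s import *
sys.exit(0 if o["ft_force"][2]>2.5 else 1)
E
C="python3 n.py"
python3 -m jog '[0,0,-0.003,0,0]' >/dev/null; $C && python3 -m jog '[0,0,-0.003,0,0]' >/dev/null && $C && python3 -m jog '[0,0,-0.003,0,0]' >/dev/null && $C && python3 -m jog '[0,0,-0.003,0,0]' >/dev/null && $C && python3 -m jog '[0,0,-0.003,0,0]' >/dev/null && $C && python3 -m jog '[0,0,-0.003,0,0]' >/dev/null && $C && python3 -m jog '[0,0,-0.003,0,0]' >/dev/null && $C && python3 -m jog '[0,0,-0.003,0,0]' >/dev/null && $C
```

```text
11.3 tip z 0.0159 fx -0.0013 fy 0.0515 F [-0.4  4.4  4.8] toolyaw 11.36 w 0.0009621498742386105
11.425 tip z 0.016 fx -0.0013 fy 0.0485 F [-0.2  3.9  4.8] toolyaw 11.36 w 0.000347860284259995
11.55 tip z 0.0159 fx -0.0013 fy 0.0455 F [-1.1  4.1  4.7] toolyaw 11.36 w 0.0003438140900233977
11.675 tip z 0.0159 fx -0.0013 fy 0.0424 F [-0.9  2.8  4.4] toolyaw 11.36 w 0.0005628902316677292
11.8 tip z 0.0157 fx -0.0014 fy 0.0391 F [-0.1  3.7  5.8] toolyaw 11.38 w 0.000562047188367538
11.925 tip z 0.0152 fx -0.0017 fy 0.0354 F [ 0.4  0.5 -0.6] toolyaw 11.44 w 0.00047718370247450635
```

The force vanished and the tip sank at fy≈0.037, so the notch edge is found. I'll go on to its middle, then down onto the key.

```bash
C="python3 s.py 2"; python3 -m jog '[0,0,-0.004,0.001,0,0,0,-0.004,0.001,0,0,0,-0.005,0.001,0,0,0,0,0,0]' >/dev/null; $C && python3 -m jog '[0,0,0,0.001,0,0,0,0,0,0]' >/dev/null && $C && python3 -m jog '[0,0,0,0.001,0,0,0,0,0,0]' >/dev/null && $C && python3 -m jog '[0,0,0,0.0007,0,0,0,0,0,0]' >/dev/null && $C && python3 -m jog '[0,0,0,0.0007,0,0,0,0,0,0]' >/dev/null && $C && python3 -m jog '[0,0,0,0.0007,0,0,0,0,0,0]' >/dev/null && $C
```

```text
12.425 tip z 0.012 fx -0.0018 fy 0.0222 F [-0.4  1.4 -0.5] toolyaw 11.36 w 0.0004955975409223854
12.675 tip z 0.0112 fx -0.0018 fy 0.0229 F [-0.1  0.4 -0. ] toolyaw 11.41 w 0.0005843963447786639
12.925 tip z 0.0102 fx -0.0018 fy 0.0228 F [-0.9  0.5 -0.3] toolyaw 11.41 w 0.00016814540895845193
13.175 tip z 0.0098 fx -0.0017 fy 0.0228 F [-0.3  1.1  2.4] toolyaw 11.4 w 0.00034417462965798335
```

```bash
C="python3 s.py 14"; python3 -m jog '[0,0,0,0.001,0,0,0,0,0.001,0,0,0,0,0.001,0,0,0,0,0,0]' >/dev/null; $C && python3 -m jog '[0,0,0,0.001,0,0,0,0,0.001,0,0,0,0,0.001,0,0,0,0,0,0]' >/dev/null && $C && python3 -m jog '[0,0,0,0.001,0,0,0,0,0.001,0,0,0,0,0,0]' >/dev/null && $C && python3 -m jog '[0,0,0,0.0007,0,0,0,0,0,0]' >/dev/null && $C && python3 -m jog '[0,0,0,0.0007,0,0,0,0,0,0]' >/dev/null && $C&& python3 -m jog '[0,0,0,0.0007,0,0,0,0,0,0]' >/dev/null && $C
```

```text
13.675 tip z 0.0066 fx -0.0017 fy 0.0228 F [-0.2  0.4  4.3] toolyaw 11.39 w 0.0002690712767551561
14.175 tip z 0.0038 fx -0.0016 fy 0.0228 F [-1.2  0.8  6. ] toolyaw 11.4 w 0.0010188143843533463
14.55 tip z 0.002 fx -0.0017 fy 0.0228 F [-2.1  1.   7.9] toolyaw 11.39 w 0.0005979823562171932
14.8 tip z 0.0018 fx -0.0016 fy 0.0227 F [-2.6  0.1 11.3] toolyaw 11.4 w 0.0005576352071180173
15.05 tip z 0.0018 fx -0.0017 fy 0.0228 F [-3.2  0.9 16.8] toolyaw 11.41 w 0.0005296118133629709
```

```bash
python3 -m jog '[0,0,0,0,0,0,0,0,0,0,0,0,0,0,0,0,0,0,0,0]' >/dev/null
python3 - <<'E'
from s import *
cv2.imwrite("pics/end.png",cv2.resize(robot.camera("scene")[180:320,180:480],None,fx=2.6,fy=2.6,interpolation=cv2.INTER_CUBIC))
E
```

```text
15.55 tip z 0.0018 fx -0.0016 fy 0.0227 F [-4.3  0.2 16.4] toolyaw 11.4 w 0.00034436879134884567
```

View pics/end.png

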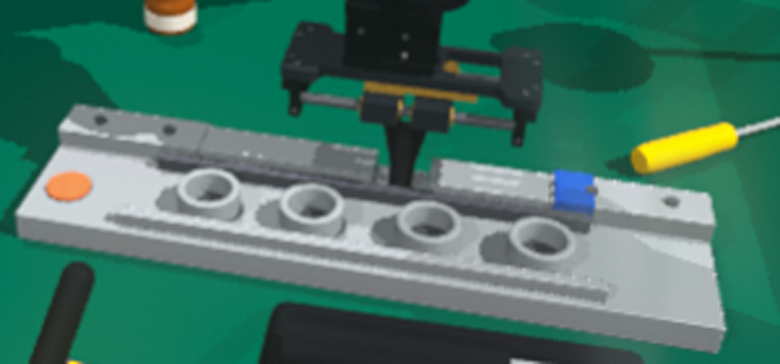

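The finger is in the notch at (403,175) with the key down. The jaw has drawn off the rings, and the rings, disc, jar and driver look unmoved; the spool is outside this crop.

```bash
python3 -c "from rig import robot; print(robot.hand_in())"
```

```text
the job is handed in; nothing more can be done
None
```

I touched down beside the blue collar, felt along the strip to the notch and pressed the key about 8 mm onto its stop, then handed in after about 15.6 s, still holding it down at about 16 N with the clamp open.

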